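# Take the filter cassette out of the fume extractor

### The arm

A 6-joint arm with a two-finger parallel gripper is mounted at the origin on a cart in front of the work surface, level with it; the furniture and walls round the work are solid. World frame = base frame: x ahead of the robot, y to its left, z up, the work surface at z = 0. Lengths are in m, angles in rad, forces in N, time in s.
With the tool pointing down it reaches from about 0.275 to 0.75 m from the base axis. Payload 10.2 kg.
Tool frame: the origin (TCP) lies at the very end of the fingers, on their centre line; the grasp point (between the pads) lies r.grip_point_offset behind it (r.grip_point_offset is the distance from the TCP to the grasp point, in m); z points along the fingers, y is the line along which they close (so a half turn about z gives the same grasp; the last joint's range is limited). The gripper opens to 85 mm and grips with 20 to 120 N. Pads are 22 mm wide; open, the fingers measure 114 mm over their backs; the gripper's body (76 mm by 85 mm) begins 54 mm behind the grasp point. The pads swing forward as they close: fully open they stand 13 mm farther back than shut.
Start: joints at [1.104, 0.313, 1.498, -0, 1.331, -0.223], TCP at [0.127, 0.509, 0.231] pointing down, gripper open.
Joint ranges: [-2.94, 2.94], [-0.97, 2.17], [0.19, 2.56], [-1.23, 4.37], [0.02, 3.11], [-2.88, 2.88]. Speed limits (rad/s): [2.39, 2.39, 3.01, 3.14, 3.14, 3.14].

### API

Orientations are given as a unit quaternion [x, y, z, w].
In Python, from cell import r gives the robot as it stands.
- The arm moves only by the shell command python3 -m pendant 'ROWS' [OPENING] [FORCE]. ROWS is JSON, a list of rows, each a list of 4 numbers: the shift along the tool's x, y, z in cm, then the turn about the tool's z in rad. A call has 1 to 8 rows; each row is the pose to reach, as a shift and turn from the pose commanded when the call began, along the tool's axes at that moment; what a row does not reach only later rows make up. A row lasts 1/10 s, in which the tool goes at most 50 mm and 8.59 degrees, less where a joint would pass 70% of its speed; a pose out of reach is approached as far as the arm can. A call with a gripper value outside its range is refused whole. OPENING is the closure, from 0 (fully open) to 1 (shut), set as the call begins (- or left out, the last holds). The fingers move at their own pace and stop on an object; FORCE is the grip in N (left out, the last holds). Time passes only in rows, so rows that repeat a pose let the fingers close. It gives the time, the measured TCP pose, the force, the opening and the grip force at its end, in the units of the state.
- r.state(): the state, without advancing time (a new reading comes with each control period).
- r.read_camera(name): name is "scene" or "top" or "wrist"; returns the picture (480x640x3 uint8, blue, green, red); there is no depth.
- r.camera_params(name): a dict with "fx", "fy", "cx", "cy" (pixels), "position" and "rotation" of the camera in the world. Camera axes: x right, y up, looking along -z (the intrinsics and any distortion apply to the point x, -y, -z); pixel columns grow to the right and rows downward; lengths in m; the calibration is good to about 2 mm. A picture is of the moment at which its call begins: read the wrist's pose just before it. camera_params takes no time and is no camera call; for the wrist camera it gives the pose at the moment of the call.
- r.close_job(): hands the job in; it is judged then, once.
The state is a dict: "time": time; "q": joint angles; "joint_velocities": joint speeds; "joint_torque": joint torques, N m; "tool_pos": TCP position; "ee_rot": TCP orientation; "ft_force": force on the tool from outside, world axes, zero at the start; "ft_torque": the same for the moment, N m; "finger_gap": opening from 0.0 (shut) to 1.0 (fully open); "grip_force": force on a finger pad.
Only numpy, scipy, OpenCV 4.12 (cv2) and the standard library are available. Lean on these libraries where they do the work, as an engineer would, in place of code of your own. Each camera call takes 0.05 s, during which the arm holds its last target. There are 200 camera calls.

### The job

Get the filter out of the solder-fume extractor: first lift the aluminium spark-arrestor canister off it by its handle and set it down upright in the middle of the cork mat beside it, without dropping it. Then pinch the two orange side catches of the filter cassette fully together while it is still seated, and lift it straight up, without wrenching against the catches, until it hangs upright over the extractor about 10 cm higher than it sat. Finish while holding it there still with the catches pinched; leave the circuit board, the brown bottle and the rosin tin alone.

Things in the scene. Friction and masses are not known exactly. Their poses are not given: they have to be found in the camera images.
- extractor: Solder-fume extractor, fixed to the bench: low grey housing 130 (x) x 120 (y) x 45 mm high, with a black hose spigot (r 19 mm, out to 92 mm from the centre) on its +x side. Origin: centre of its underside. The cassette stands in a well in the middle of its flat top (well floor 10 mm above the origin); the canister stands on the flat top, over the cassette.
- canister: Loose aluminium can, about 350 g, open at the bottom, closed on top: outer radius 54, inner 50, height 64 mm. Origin: centre of the bottom rim, z up. At the start it stands centred on the extractor's top, on its rim, covering the cassette, which reaches 47 mm up into it: raise it at least 60 mm straight up before moving it aside.
- canister_handle (a point): Middle of the canister's black bail handle, 98 mm above the canister's rim: a straight round bar 12 mm thick and 72 mm long along the canister's y, 28 mm clear above the lid. Grip it from above, fingers closing along the canister's x.
- mat: Round cork mat fixed on the bench, radius 75 mm, 4 mm thick, origin at the centre of its underside. It lies to the left or to the right of the extractor.
- cassette: Loose filter cassette, about 250 g: white pleated core in a black frame, an orange catch on its +y and -y side; 64 (x) x 62 (y, over the catches) x 82 mm high. Origin: centre of its underside, z up. Seated, its axes are the extractor's and its origin is 10 mm above the extractor's; its top is 47 mm above the housing. The catches' hooks hold it: it rises only 2 mm unless both are pressed.
- catch_left_pad (a point): Centre of the grip face of the +y catch, 66 mm above the cassette's underside and 31 mm from its middle plane. The face (30 mm wide along x, from 44 to 82 mm above the underside) looks along the cassette's +y; its lower edge is 9 mm above the extractor's top.
- catch_right_pad (a point): The same on the -y catch; its face looks along the cassette's -y. The faces are 62 mm apart released, 44 mm apart fully pinched.
- catch_left (a joint): Travel of the +y catch in m: 0 released, 0.009 fully pressed in (towards the middle). Its spring resists with 2.5 N at first and 7 N at the end. The hook is free of the housing from 0.0035 if the cassette stands centred in the well, which has 2 mm of play each way across the catches (0.0055 if it is pushed over to that side).
- catch_right (a joint): The same for the -y catch.
- board: Bystander: loose circuit board, black, 96 x 79 x 21 mm, on the other side of the extractor from the mat; origin at its underside.
- ipa: Bystander: loose brown bottle with black cap, 38 mm wide, 80 mm high, behind the extractor; origin at its underside.
- rosin: Bystander: loose round tin, green and cream, 68 mm wide, 22 mm high, at the back; origin at its underside.
There are look-alikes about, which are no part of the job. There is more than one size of the canister; the job needs the larger.

How it is judged:
By the outcome, as a careful person would: the job done as asked, in the order asked, and still so for the second after the job is handed in, while the arm keeps its last pose, push and grip.
It also fails if it takes over 53 s, if anything falls off the work surface, if the arm or the gripper's body presses on something with over 40 N, if the wrist force passes 120 N, or if a joint passes its speed limit or range.

## Working session

There is one attempt and no reset: what is moved stays moved. The work goes in short steps, Python scripts to look and compute and a shell command to move; the robot and the scene stay as the last step left them, time stands still between calls to the robot, and variables do not carry over. Pictures are saved under pics/ and viewed, at most 10 in all, crops included, and the job is handed in when it is done.

```bash
mkdir -p pics; ls
python3 - <<'E'
from cell import r
import cv2,json
for n in ("scene","top"):
    p=r.camera_params(n); print(n,p)
    cv2.imwrite(f"pics/{n}0.png",r.read_camera(n))
print(r.camera_params("wrist")); print(r.state(), r.grip_point_offset)
E
```

```text
pics
scene {'fx': 510.9222566497417, 'fy': 510.9222566497417, 'cx': 317.3750851850586, 'cy': 251.94659763064357, 'position': array([0.26098839, 0.8363269 , 0.77524567]), 'rotation': array([-0.0896853 ,  0.4014163 ,  0.89034516, -0.19521012])}
top {'fx': 578.9864576729918, 'fy': 578.9864576729918, 'cx': 323.008392735044, 'cy': 236.3854875515176, 'position': array([0.35690304, 0.14704779, 1.3022367 ]), 'rotation': array([-0.06853031,  0.06107141,  0.71019964, -0.69799022])}
{'fx': 429.8136937712687, 'fy': 429.8136937712687, 'cx': 329.513466319984, 'cy': 237.49145292824537, 'position': array([0.0496811 , 0.52843798, 0.37380123]), 'rotation': array([-0.12359059, -0.0963139 ,  0.60790667,  0.77839481])}
{'time': 0.1, 'q': array([ 1.10361571e+00,  3.13387371e-01,  1.49835561e+00,  1.79732563e-06,
        1.33096731e+00, -2.23419893e-01]), 'joint_velocities': array([-7.80053673e-04, -1.29942299e-03, -4.70219739e-04, -9.68098366e-05,
        1.66740954e-03, -1.68352370e-03]), 'joint_torque': array([ 4.93867716e-03, -4.12898219e+01, -2.60142052e+01, -1.93963706e-05,
        3.05255162e-03,  5.36537027e-05]), 'tool_pos': array([0.12663081, 0.50927301, 0.23079778]), 'ee_rot': array([ 1.21579025e-01,  9.92581598e-01, -5.25540829e-04, -1.89970710e-04]), 'ft_force': array([ 0.61232024,  0.39653783, -0.03380487]), 'ft_torque': array([ 0.03916349, -0.02786039, -0.05556076]), 'grip_force': 0.0, 'finger_gap': 0.9998327786081542} 0.0187
```

View pics/scene0.png

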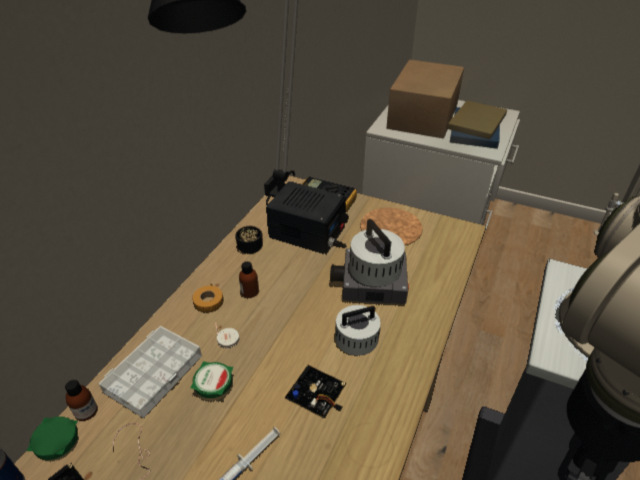

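View pics/top0.png

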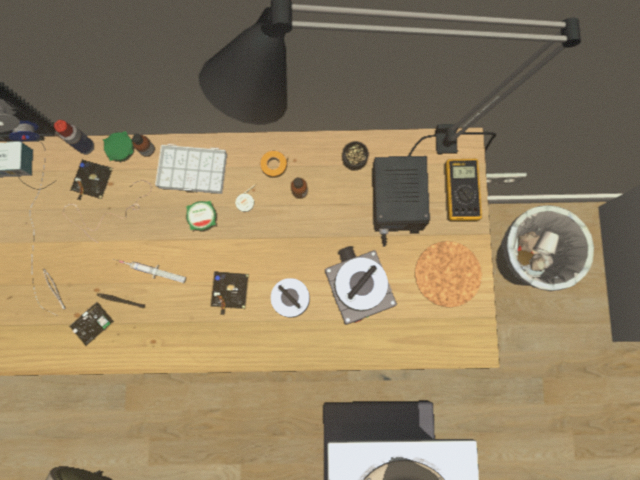

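The top view shows the extractor at about (360,287) with its spigot at (347,253). The large canister is on it, with its handle running from (350,297) to (377,267). The mat is at (448,273), and the small look-alike canister is at (290,297). The board at (230,290) and the bottle at (299,187) are clear of the work.

```bash
cat > h.py <<'E'
import numpy as np,cv2
from scipy.spatial.transform import Rotation as R
from cell import r
def ray(n,uv,z,p=None):
    p=p or r.camera_params(n); uv=np.atleast_2d(uv).astype(float)
    d=np.c_[(uv[:,0]-p['cx'])/p['fx'],-(uv[:,1]-p['cy'])/p['fy'],-np.ones(len(uv))]
    d=R.from_quat(p['rotation']).apply(d); o=np.array(p['position'])
    return o+d*((z-o[2])/d[:,2])[:,None]
def proj(n,X,p=None):
    p=p or r.camera_params(n); c=R.from_quat(p['rotation']).inv().apply(np.atleast_2d(X)-p['position'])
    return np.c_[p['cx']+p['fx']*c[:,0]/-c[:,2],p['cy']-p['fy']*c[:,1]/-c[:,2]]
def blob(m,near,off=(0,0)):
    n,l,s,c=cv2.connectedComponentsWithStats(m.astype(np.uint8)*255)
    i=1+np.argmin([np.hypot(*(c[k]-near))+(1e3 if s[k,4]<30 else 0) for k in range(1,n)])
    return (l==i).astype(np.uint8),s[i],c[i]
E
python3 - <<'E'
from h import *
im=cv2.imread('pics/top0.png');hsv=cv2.cvtColor(im,cv2.COLOR_BGR2HSV)
H,S,V=cv2.split(hsv)
print('px lid',hsv[290,345],hsv[283,368],'housing',hsv[312,350],'mat',hsv[273,448],'wood',hsv[330,450],'handle',hsv[283,362])
# mat
m=((H<14)&(S>115)&(V>120)).astype(np.uint8); m=cv2.morphologyEx(m,cv2.MORPH_OPEN,np.ones((3,3)));m=cv2.morphologyEx(m,cv2.MORPH_CLOSE,np.ones((5,5)))
b,s,c=blob(m,(448,273)); k=max(cv2.findContours(b,0,2)[0],key=len)
W=ray('top',k[:,0],.004)[:,:2]; (cc,rr)=cv2.minEnclosingCircle(W.astype(np.float32)); 
print('mat',s,c,ray('top',c,.004),cc,rr)
# lid
m=((S<45)&(V>160)).astype(np.uint8);m[:,:325]=0; m[:,400:]=0;m[:245]=0;m[330:]=0
m=cv2.morphologyEx(m,cv2.MORPH_OPEN,np.ones((3,3)))
pts=np.argwhere(m)[:,::-1].astype(np.int32); hull=cv2.convexHull(pts)
W=ray('top',hull[:,0],.109)[:,:2]; e=cv2.minEnclosingCircle(W.astype(np.float32)); print('lid',e)
# handle
hm=((V<70)).astype(np.uint8); b,s,c=blob(hm,(363,282)); p2=np.argwhere(b)[:,::-1].astype(np.float32)
k=cv2.minAreaRect(p2); bx=cv2.boxPoints(k); W=ray('top',bx,.143)[:,:2]; print('handle',s,c,k,ray('top',k[0],.143),ray('top',c,.143)); print(W)
v=cv2.PCACompute(p2,None)[1][0]; q=ray('top',[c,c+20*v],.143); d=q[1]-q[0]; print('handle dir deg',np.degrees(np.arctan2(d[1],d[0])))
# housing
m=((S<90)&(V<135)&(V>50)).astype(np.uint8)
z=cv2.resize(im[225:345,300:500],None,fx=4,fy=4,interpolation=cv2.INTER_CUBIC);cv2.imwrite('pics/z.png',z)
for X in ([*e[0],.143],[*e[0],.109]): print(proj('scene',X),proj('top',X))
E
```

```text
px lid [107  10 236] [  0  16 126] housing [ 13  31 157] mat [ 16 131 228] wood [ 20 115 211] handle [10 31 75]
mat [195 220  14   6  55] [201.63636364 222.89090909] [[0.63468197 0.43702607 0.004     ]] (0.6356092691421509, 0.43735042214393616) 0.01595444045960903
lid ((0.4727722704410553, 0.08295386284589767), 0.07720280438661575)
handle [373 163  55  70 544] [396.87316176 218.05882353] ((385.3674621582031, 207.48255920410156), (80.24244689941406, 44.6411018371582), 46.57655334472656) [[0.63017405 0.0285892  0.143     ]] [[0.60752983 0.00588645 0.143     ]]
[[ 0.66111604  0.11779063]
 [ 0.72570808  0.048826  ]
 [ 0.59956406 -0.0596551 ]
 [ 0.53739171  0.00893529]]
handle dir deg -131.69141857031582
[[381.79822367 232.75428003]] [[361.03796746 284.48434106]]
[[380.42809654 245.94794812]] [[360.17235118 286.14562112]]
```

View pics/z.png

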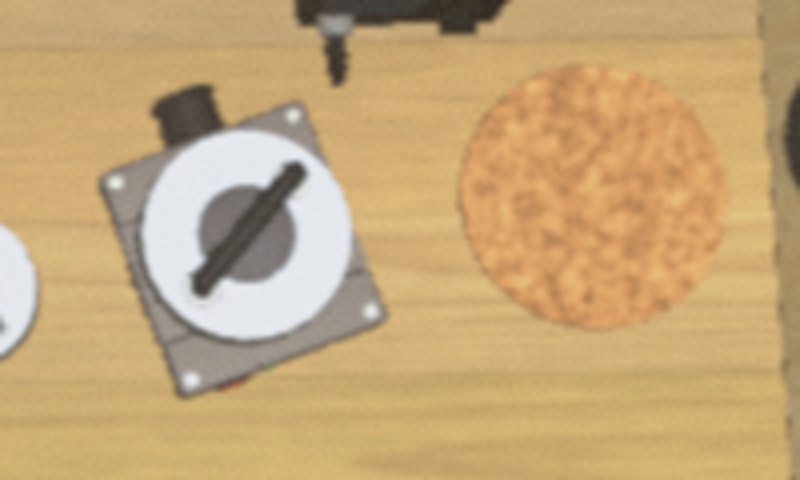

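The crop shows four things:
- Housing top corners at (103,180), (300,102), (386,316) and (182,396).
- Lid circle centred at about (247,235).
- Handle running (200,288) to (297,170).
- Mat centred at about (592,196), radius 133.

All of these are crop pixels, at 4x with offset (300,225).

Run:
```python
from h import *
im=cv2.imread('pics/top0.png'); H,S,V=cv2.split(cv2.cvtColor(im,cv2.COLOR_BGR2HSV))
def full(x): return np.array([300,225])+(np.array(x,float)-1.5)/4
def roi(m,x0,x1,y0,y1):
    o=np.zeros_like(m,np.uint8);o[y0:y1,x0:x1]=m[y0:y1,x0:x1];return o
m=roi((V>205)&(S<40),333,390,256,312); b=max(cv2.findContours(m,0,1)[0],key=cv2.contourArea)
W=ray('top',b[:,0],.109)[:,:2].astype(np.float32); print('lid ell',cv2.fitEllipse(W))
a=cv2.cvtColor(cv2.GaussianBlur(im,(5,5),0),cv2.COLOR_BGR2LAB)[...,1]
t,m=cv2.threshold(a[230:320,405:490],0,1,cv2.THRESH_OTSU); m=cv2.morphologyEx(m,cv2.MORPH_OPEN,np.ones((5,5)));m=cv2.morphologyEx(m,cv2.MORPH_CLOSE,np.ones((7,7)))
b=cv2.convexHull(max(cv2.findContours(m,0,1)[0],key=cv2.contourArea))+[405,230]
print('mat ell',cv2.fitEllipse(ray('top',b[:,0],.004)[:,:2].astype(np.float32)))
K=ray('top',full([(103,180),(300,102),(386,316),(182,396)]),.045)[:,:2]
print('corners',K.round(4).tolist(),'mean',K.mean(0)); e=K-np.roll(K,1,0); print('lens',np.hypot(*e.T),'deg',np.degrees(np.arctan2(*e.T[::-1])))
h=ray('top',full([(200,288),(297,170)]),.143)[:,:2]; d=h[1]-h[0]; print('handle',h.mean(0),np.hypot(*d),np.degrees(np.arctan2(d[1],d[0])))
# scene check: handle ends
im=cv2.imread('pics/scene0.png'); cv2.imwrite('pics/sz.png',cv2.resize(im[195:310,325:435],None,fx=5,fy=5,interpolation=cv2.INTER_CUBIC))
print(proj('scene',np.c_[h,[.143,.143]]),proj('scene',np.c_[K,[.045]*4]))
```

```text
lid ell ((0.4793466627597809, 0.08025763183832169), (0.10413482040166855, 0.10480045527219772), 178.0136260986328)
mat ell ((0.5082975625991821, -0.12043064832687378), (0.14830592274665833, 0.14944924414157867), 16.51589584350586)
corners [[0.5164, 0.1545], [0.5576, 0.0456], [0.4399, 0.003], [0.399, 0.1141]] mean [0.47823174 0.07928655]
lens [0.12420767 0.11642432 0.12520105 0.11831745] deg [  18.99552037  -69.28701656 -160.12634519  110.21141547]
handle [0.47811606 0.08126857] 0.07709339429515716 -40.70710569751531
[[389.55889667 243.14417652]
 [369.95567128 220.52858507]] [[345.42607614 285.26432072]
 [347.04819552 247.43160162]
 [404.88190306 250.56118315]
 [407.72120959 289.6219086 ]]
```

View pics/sz.png

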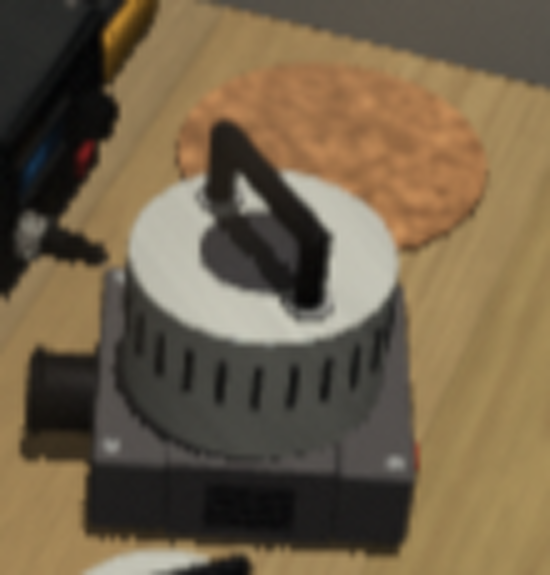

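The scene view agrees with the projections: the handle ends at about (370,221) and (388,243), as predicted. The extractor is at about (0.479, 0.080) with yaw about 20°, the handle lies along -40.7°, and the mat is at (0.508, -0.120).

```bash
cat >> h.py <<'E'
def go(x,y,z,ydeg):
    "shift (cm, tool axes) and turn to reach TCP x,y,z with tool y along ydeg (mod 180)"
    s=r.state(); M=R.from_quat(s['ee_rot']); d=M.inv().apply(np.array([x,y,z])-s['tool_pos'])*100
    ty=M.as_matrix()[:,1]; cur=np.degrees(np.arctan2(ty[1],ty[0])); t=-np.radians(ydeg-cur); 
    print('t',s['time'],'shift',d.round(2),'turn',round(t,3),'q',s['q'].round(2),'F',s['ft_force'].round(1))
E
python3 -c "
from h import *
go(.479,.0808,.231,49.3)"; python3 -m pendant '[[-20,-15,0,0.2],[-20,-15,0,0.2],[-20,-15,0,0.2],[-20,-15,0,0.2],[-20,-15,0,0.2],[-20,-15,0,0.2]]'; python3 -c "
from h import *
go(.479,.0808,.231,49.3)"
```

```text
t 0.1 shift [-44.54 -33.08   0.  ] turn 0.467 q [ 1.1   0.31  1.5   0.    1.33 -0.22] F [ 0.6  0.4 -0. ]
time: 0.7
tool_pos: [0.2876, 0.3121, 0.2312]
ee_rot: [0.224, 0.975, -0.0, 0.0]
ft_force: [0.3, -0.3, 0.2]
finger_gap: 0.999
grip_force: 0.0
t 0.7 shift [-27.3  -12.47   0.05] turn 0.259 q [ 0.55  0.09  1.77 -0.    1.28 -0.57] F [ 0.3 -0.3  0.2]
```

```bash
python3 -m pendant '[[-27.3,-12.4,0,0.26],[-27.3,-12.4,0,0.26],[-27.3,-12.4,0,0.26],[-27.3,-12.4,0,0.26],[-27.3,-12.4,0,0.26],[-27.3,-12.4,0,0.26],[-27.3,-12.4,0,0.26],[-27.3,-12.4,0,0.26]]'
python3 - <<'E'
from h import *
go(.479,.0808,.125,49.3)
p=r.camera_params('wrist'); im=r.read_camera('wrist'); cv2.imwrite('pics/w1.png',im)
print(proj('wrist',[[.4495,.1065,.143],[.5077,.0556,.143],[.479,.0808,.109]],p))
E
```

```text
time: 1.5
tool_pos: [0.4779, 0.0864, 0.2307]
ee_rot: [0.345, 0.939, -0.0, -0.001]
ft_force: [0.5, 0.3, 0.2]
finger_gap: 0.996
grip_force: 0.0
t 1.5 shift [-0.46 -0.35 10.57] turn 0.005 q [-0.06  0.23  1.61  0.    1.3  -0.93] F [0.5 0.3 0.2]
[[323.75803117 184.3118175 ]
 [322.66546283 312.1977381 ]
 [324.05463299 234.20244874]]
```

View pics/w1.png

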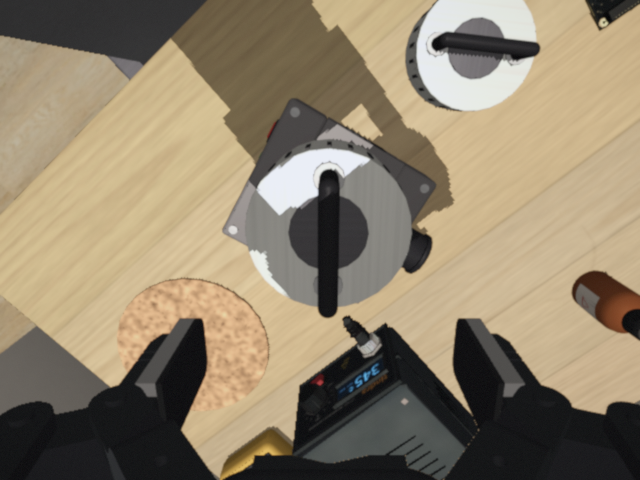

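The wrist view shows the large canister with its handle at columns about 328, rows 175–312. That is about 5 px (3 mm) from the prediction, within calibration, so I'll split the difference. The mat is at lower left and clear.

```bash
python3 -m pendant '[[-0.45,-0.2,0,0],[-0.45,-0.2,3,0],[-0.45,-0.2,6,0],[-0.45,-0.2,8,0],[-0.45,-0.2,9.5,0],[-0.45,-0.2,10.5,0],[-0.45,-0.2,10.5,0],[-0.45,-0.2,10.5,0]]' 0
python3 - <<'E'
from h import *
go(.480,.082,.125,49.3)
E
python3 -m pendant '[[0,0,0,0],[0,0,0,0],[0,0,0,0],[0,0,0,0],[0,0,0,0],[0,0,0,0],[0,0,0,0],[0,0,0,0]]' 1 40
```

```text
time: 2.35
tool_pos: [0.4803, 0.0823, 0.127]
ee_rot: [0.344, 0.939, 0.0, 0.0]
ft_force: [-0.3, -0.1, -0.7]
finger_gap: 1.0
grip_force: 0.0
t 2.35 shift [ 0.   -0.04  0.2 ] turn 0.007 q [-0.07  0.34  1.75  0.    1.05 -0.94] F [-0.3 -0.1 -0.7]
time: 3.15
tool_pos: [0.4801, 0.0821, 0.1264]
ee_rot: [0.345, 0.939, 0.0, 0.0]
ft_force: [-0.1, 0.8, 0.8]
finger_gap: 0.123
grip_force: 38.9
```

```bash
python3 -m pendant '[[0,0,-0.5,0],[0,0,-1.5,0],[0,0,-3,0],[0,0,-5,0],[0,0,-7,0],[0,0,-8.5,0],[0,0,-9,0],[0,0,-9,0]]' 1 60
python3 - <<'E'
from h import *
s=r.state(); 
# offset TCP relative to canister centre: assume canister at (.4793,.0803)
go(.509,-.1195,.2164,49.3)
E
```

```text
time: 3.95
tool_pos: [0.4801, 0.0819, 0.2168]
ee_rot: [0.345, 0.939, 0.0, 0.0]
ft_force: [1.1, 0.3, -4.1]
finger_gap: 0.111
grip_force: 58.5
t 3.95 shift [-15.24 -13.49   0.05] turn 0.007 q [-0.07  0.24  1.63 -0.    1.27 -0.94] F [ 1.1  0.3 -4.1]
```

```bash
python3 -m pendant '[[-0.8,-0.7,0,0],[-2.4,-2.1,0,0],[-4.5,-4,0,0],[-7,-6.2,0,0],[-9.5,-8.4,0,0],[-12,-10.6,0,0],[-14,-12.4,0,0],[-15,-13.3,0,0]]'; python3 -m pendant '[[-0.25,-0.2,0,0],[-0.25,-0.2,0,0],[-0.25,-0.2,0,0],[-0.25,-0.2,0,0]]'
python3 - <<'E'
from h import *
go(.509,-.1195,.2164,49.3)
im=r.read_camera('top'); cv2.imwrite('pics/t2.png',cv2.resize(im[220:330,310:500],None,fx=4,fy=4,interpolation=cv2.INTER_CUBIC))
s=r.state(); im=r.read_camera('scene'); cv2.imwrite('pics/s2.png',im[120:360,250:570])
E
```

```text
time: 4.75
tool_pos: [0.508, -0.1189, 0.2153]
ee_rot: [0.346, 0.938, -0.0, -0.001]
ft_force: [-0.0, 0.3, -2.3]
finger_gap: 0.114
grip_force: 58.6
time: 5.15
tool_pos: [0.5089, -0.1186, 0.2164]
ee_rot: [0.344, 0.939, 0.0, -0.0]
ft_force: [1.1, -0.0, -2.9]
finger_gap: 0.116
grip_force: 58.6
t 5.15 shift [-0.06 -0.06 -0.  ] turn 0.008 q [-0.45  0.32  1.53  0.    1.29 -1.32] F [ 1.1 -0.  -2.9]
```

View pics/s2.png

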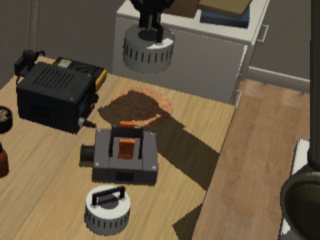

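View pics/t2.png

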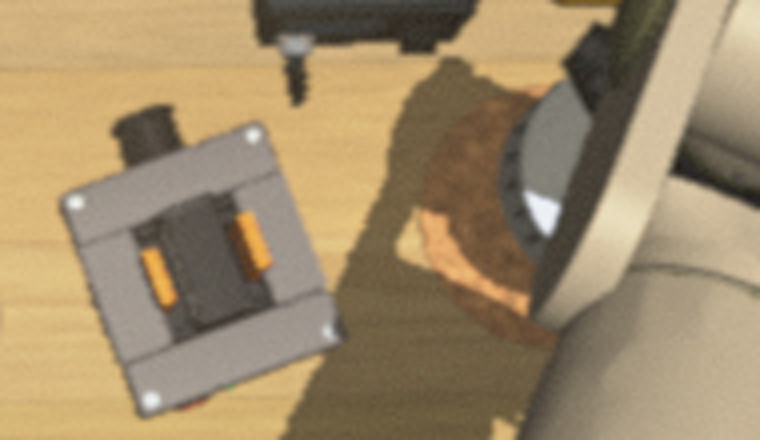

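The canister hangs upright over the mat. The cassette is exposed, with orange catches at crop pixels (158,278) and (254,240). The housing axes are as measured. Next I lower the canister.

```bash
python3 -m pendant '[[0,0,1,0],[0,0,3,0],[0,0,5.5,0],[0,0,8,0],[0,0,10,0],[0,0,11.5,0],[0,0,12.3,0],[0,0,12.6,0]]'; python3 -m pendant '[[0,0,0.1,0],[0,0,0.2,0],[0,0,0.3,0],[0,0,0.4,0],[0,0,0.4,0]]'
```

```text
time: 6.05
tool_pos: [0.5086, -0.1194, 0.0894]
ee_rot: [0.345, 0.939, 0.0, -0.001]
ft_force: [0.1, 0.6, -2.8]
finger_gap: 0.116
grip_force: 58.5
time: 6.55
tool_pos: [0.509, -0.1196, 0.0864]
ee_rot: [0.345, 0.939, -0.0, 0.0]
ft_force: [0.7, -0.3, -3.0]
finger_gap: 0.117
grip_force: 58.5
```

```bash
python3 -m pendant '[[0,0,0.1,0],[0,0,0.1,0],[0,0,0.1,0]]'; python3 -m pendant '[[0,0,0.1,0],[0,0,0.1,0],[0,0,0.1,0]]'
```

```text
time: 6.85
tool_pos: [0.5093, -0.1196, 0.0856]
ee_rot: [0.345, 0.939, 0.0, 0.0]
ft_force: [1.0, 1.5, 1.4]
finger_gap: 0.122
grip_force: 59.0
time: 7.15
tool_pos: [0.5097, -0.1193, 0.0853]
ee_rot: [0.345, 0.939, 0.0, 0.001]
ft_force: [1.4, 5.9, 7.7]
finger_gap: 0.118
grip_force: 59.8
```

Contact with the mat is confirmed, so I release and rise.

```bash
python3 -m pendant '[[0,0,-0.1,0],[0,0,-0.1,0],[0,0,-0.1,0],[0,0,-0.1,0],[0,0,-0.1,0],[0,0,-0.1,0],[0,0,-0.1,0]]' 0 20;  python3 -m pendant '[[0,0,-1,0],[0,0,-3,0],[0,0,-6,0],[0,0,-9.5,0],[0,0,-13,0],[0,0,-15.5,0],[0,0,-16.5,0],[0,0,-16.5,0]]'
python3 - <<'E'
from h import *
go(.479,.0805,.25,109.8)
E
```

```text
time: 7.85
tool_pos: [0.509, -0.1197, 0.0853]
ee_rot: [0.345, 0.939, -0.0, -0.0]
ft_force: [0.4, -0.5, -0.1]
finger_gap: 1.003
grip_force: 0.0
time: 8.65
tool_pos: [0.5092, -0.1197, 0.2513]
ee_rot: [0.345, 0.939, -0.0, 0.001]
ft_force: [0.2, 0.4, -0.7]
finger_gap: 0.995
grip_force: 0.0
t 8.65 shift [15.26 13.31  0.11] turn -1.049 q [-0.46  0.29  1.47 -0.    1.37 -1.32] F [ 0.2  0.4 -0.7]
```

```bash
python3 -m pendant '[[15.2,13.3,0,-1.05],[15.2,13.3,0,-1.05],[15.2,13.3,0,-1.05],[15.2,13.3,0,-1.05],[15.2,13.3,0,-1.05],[15.2,13.3,0,-1.05],[15.2,13.3,0,-1.05],[15.2,13.3,0,-1.05]]'; python3 -m pendant '[[0,0,0,0],[0,0,0,0],[0,0,0,0]]';python3 - <<'E'
from h import *
go(.479,.0805,.25,109.8)
p=r.camera_params('wrist'); w=r.read_camera('wrist'); t=r.read_camera('top'); cv2.imwrite('pics/w3.png',w); cv2.imwrite('pics/t3.png',t)
np.save('pw.npy',np.r_[p['position'],p['rotation']])
y=np.array([np.cos(np.radians(109.8)),np.sin(np.radians(109.8))])
c=np.array([.479,.0805])
for n,im,pp in (('wrist',w,p),('top',t,None)):
    H,S,V=cv2.split(cv2.cvtColor(im,cv2.COLOR_BGR2HSV)); m=((H<20)&(S>170)&(V>110)).astype(np.uint8)
    nn,l,s,cc=cv2.connectedComponentsWithStats(m)
    for k in range(1,nn):
        if s[k,4]>30: print(n,s[k],cc[k].round(1),ray(n,cc[k],.092,pp).round(4)[0][:2])
    print(n,'pred',proj(n,[[*(c+.029*y),.092],[*(c-.029*y),.092]],pp).round(1))
cv2.imwrite('pics/w3t3.png',np.hstack([cv2.resize(w,(480,360)),cv2.resize(t[230:350,300:400],(300,360))]))
E
```

```text
time: 9.45
tool_pos: [0.4786, 0.0803, 0.2488]
ee_rot: [-0.173, 0.985, 0.0, -0.001]
ft_force: [-0.5, -0.6, -0.3]
finger_gap: 1.002
grip_force: 0.0
time: 9.75
tool_pos: [0.4791, 0.0801, 0.25]
ee_rot: [-0.171, 0.985, 0.0, -0.0]
ft_force: [1.2, 0.3, -0.1]
finger_gap: 1.0
grip_force: 0.0
t 9.75 shift [-0.01  0.04  0.  ] turn -0.001 q [-0.08  0.21  1.58  0.    1.35 -1.99] F [ 1.2  0.3 -0.1]
wrist [290 195  11  39 375] [294.9 213.7] [0.4881 0.0567]
wrist [364 198  11  36 310] [368.6 217.2] [0.4726 0.1078]
wrist [367 444  26  11 167] [379.3 449.6] [0.6665 0.1934]
wrist pred [[370.2 212.9]
 [290.  213.1]]
top [ 55 121  12  11  92] [ 60.8 126. ] [0.8412 0.7351]
top [261 152  25  24 284] [273.4 163.8] [0.7445 0.2635]
top pred [[347.9 288.9]
 [373.7 279. ]]
```

View pics/w3t3.png

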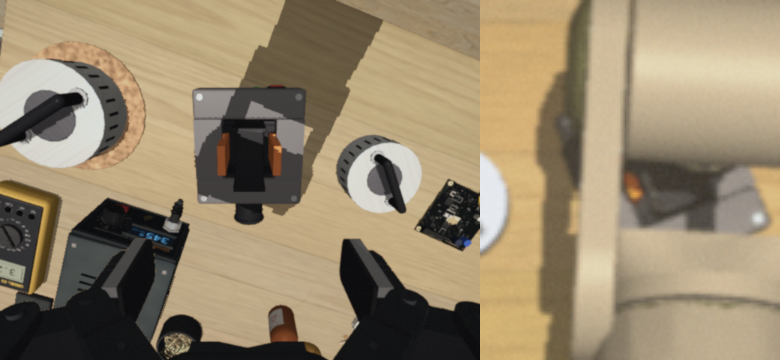

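Canister stands upright on the mat. The wrist and top views put the cassette within about 1 mm of the estimate, and its yaw is aligned with the fingers. Now I descend over the catches.

```bash
python3 -m pendant '[[0,0.1,3,0],[0,0.1,7,0],[0,0.1,11,0],[0,0.1,14,0],[0,0.1,16.5,0],[0,0.1,18,0],[0,0.1,19,0],[0,0.1,19.4,0]]' 0; python3 -m pendant '[[0,0,0,0],[0,0,0,0]]'; python3 -m pendant '[[0,0,0,0],[0,0,0,0],[0,0,0,0],[0,0,0,0],[0,0,0,0],[0,0,0,0],[0,0,0,0],[0,0,0,0]]' 1 40; python3 -m pendant '[[0,0,0,0],[0,0,0,0],[0,0,0,0]]'
```

```text
time: 10.65
tool_pos: [0.4787, 0.0811, 0.0557]
ee_rot: [-0.172, 0.985, 0.0, -0.0]
ft_force: [-0.2, 0.4, -0.5]
finger_gap: 0.999
grip_force: 0.0
time: 10.85
tool_pos: [0.4793, 0.0811, 0.057]
ee_rot: [-0.172, 0.985, -0.0, 0.001]
ft_force: [-0.4, 0.2, -0.2]
finger_gap: 0.999
grip_force: 0.0
time: 11.65
tool_pos: [0.4794, 0.0815, 0.058]
ee_rot: [-0.172, 0.985, 0.0, 0.001]
ft_force: [-4.7, 2.6, 17.0]
finger_gap: 0.466
grip_force: 39.1
time: 11.95
tool_pos: [0.4794, 0.0815, 0.058]
ee_rot: [-0.172, 0.985, 0.0, 0.001]
ft_force: [-5.1, 3.0, 17.1]
finger_gap: 0.471
grip_force: 39.1
```

```bash
python3 -m pendant '[[0,0,-0.1,0],[0,0,-0.2,0],[0,0,-0.2,0],[0,0,-0.2,0]]'; python3 -m pendant '[[0,0,-0.1,0],[0,0,-0.2,0],[0,0,-0.2,0],[0,0,-0.2,0]]'
```

```text
time: 12.35
tool_pos: [0.4787, 0.0811, 0.0583]
ee_rot: [-0.172, 0.985, 0.0, -0.0]
ft_force: [-1.6, -0.0, 3.2]
finger_gap: 0.458
grip_force: 41.3
time: 12.75
tool_pos: [0.4788, 0.0811, 0.0602]
ee_rot: [-0.172, 0.985, 0.0, -0.0]
ft_force: [0.3, 1.1, -1.6]
finger_gap: 0.465
grip_force: 40.4
```

```bash
python3 -m pendant '[[0,0,-0.1,0],[0,0,-0.2,0],[0,0,-0.2,0],[0,0,-0.2,0]]'; python3 -m pendant '[[0,0,-0.2,0],[0,0,-0.4,0],[0,0,-0.4,0],[0,0,-0.4,0]]'
```

```text
time: 13.15
tool_pos: [0.4788, 0.0811, 0.0623]
ee_rot: [-0.172, 0.985, -0.0, 0.0]
ft_force: [-0.5, -0.4, -1.2]
finger_gap: 0.461
grip_force: 40.5
time: 13.55
tool_pos: [0.4788, 0.0811, 0.0664]
ee_rot: [-0.172, 0.985, -0.0, 0.0]
ft_force: [-0.0, -0.2, -2.0]
finger_gap: 0.464
grip_force: 40.5
```

It lifts freely under only its own weight. I raise it to 10 cm above seated, which is TCP ≈ 0.158.

```bash
python3 -m pendant '[[0,0,-0.5,0],[0,0,-1.5,0],[0,0,-3,0],[0,0,-4.5,0],[0,0,-6,0],[0,0,-7.5,0],[0,0,-8.6,0],[0,0,-9.2,0]]'; python3 -m pendant '[[0,0,0,0],[0,0,0,0],[0,0,0,0],[0,0,0,0],[0,0,0,0]]'
python3 - <<'E'
from h import *
a=r.read_camera('scene')[140:380,250:490]; w=r.read_camera('wrist')
cv2.imwrite('pics/fin.png',np.hstack([cv2.resize(a,(400,400)),cv2.resize(w[:, 100:540],(400,400))]))
E
```

```text
time: 14.35
tool_pos: [0.4791, 0.0811, 0.1596]
ee_rot: [-0.172, 0.985, -0.0, 0.001]
ft_force: [-0.3, 0.6, -2.3]
finger_gap: 0.463
grip_force: 40.7
time: 14.85
tool_pos: [0.4787, 0.0811, 0.158]
ee_rot: [-0.172, 0.985, 0.0, -0.0]
ft_force: [0.5, 0.9, -1.4]
finger_gap: 0.463
grip_force: 40.7
```

View pics/fin.png

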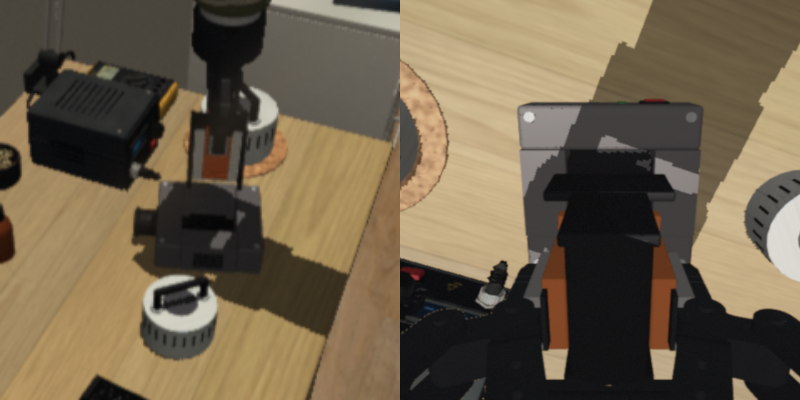

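The cassette hangs upright above the empty well with both catches pinched. The canister is upright on the mat, and the bystanders visible in this crop look undisturbed.

```bash
python3 -c "
from cell import r
print(r.close_job())"
```

```text
the job is handed in; nothing more can be done
None
```

The job is handed in: the canister stands upright on the cork mat, and the arm is holding the filter cassette still about 10 cm above its seat with both catches pinched, after about 15 s of the 53 s allowed.

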